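# Drop the kickstand of a board stand and hold the frame upright

### The arm

A 6-joint arm with a two-finger parallel gripper is mounted at the origin on the work surface. World frame = base frame: x ahead of the robot, y to its left, z up, the work surface at z = 0. Lengths are in mm, angles in rad, forces in N, time in s.
With the tool pointing down it reaches from about 400 to 925 mm from the base axis. Payload 12.5 kg.
Tool frame: the origin (TCP) lies where the fingers leave the gripper's body, on its centre line; the fingertips stand 78 mm ahead of it and the grasp point (between the pads) lies 59 mm ahead of it (env.nose_length is the distance from the TCP to the fingertips, in mm); z points along the fingers, y is the line along which they close (so a half turn about z gives the same grasp; the last joint's range is limited). The gripper opens to 95 mm and grips with 3 to 60 N. Pads are 20 mm wide; open, the fingers measure 119 mm over their backs; the gripper's body (75 mm by 180 mm) begins 59 mm behind the grasp point.
Start: joints at [1.009, 0.491, 1.559, -0, 1.092, -0.106], TCP at [275.096, 561.213, 292.261] pointing down, gripper open.
Joint ranges: [-3.1, 3.1], [-0.84, 2.19], [0.05, 2.79], [-1.13, 4.28], [0.06, 2.93], [-2.69, 2.69]. Speed limits (rad/s): [2.22, 2.22, 2.79, 3.14, 3.14, 3.14].

### API

Orientations are given as [roll, pitch, yaw] about the fixed x, y, z axes, in that order (R = Rz(yaw) Ry(pitch) Rx(roll)).
In Python, from cell import env gives the robot as it stands. The module is installed in compiled form; this text tells all that it offers.
- The arm moves only by the tool send_rows, never from a script. Its argument "series" is text: rows parted by semicolons, each of 6 numbers parted by spaces: the shift along the tool's x, y, z as a fraction of full scale, then the turn, a rotation vector about the tool's x, y, z as a fraction of full scale. A call has 1 to 5 rows; each row shifts and turns the commanded pose from where the row before left it, along the tool's axes as they then stand; what a row does not reach is not made up. Full scale, the value 1, is 60 mm for a shift and 10 degrees for a turn. A row lasts 1/8 s, in which the tool goes at most 62.5 mm and 10.7 degrees, less where a joint would pass 70% of its speed; a pose out of reach is approached as far as the arm can. A call with a number of a shift or a turn outside -1 to 1 is refused whole. A call with a gripper value outside its range is refused whole. "fingers" is the opening, from 0 (shut) to 1 (fully open), set as the call begins (left out, the last holds). The fingers move at their own pace and stop on an object; the grip force is fixed at half the most. Time passes only in rows, so rows that do not move let the fingers close. It gives the time, the measured TCP pose, the force, the opening and the grip force at its end, in the units of the state.
- env.state(): the state, without advancing time (a new reading comes with each control period).
- env.read_camera(name): name is "scene" or "top" or "wrist"; returns a dict with "color" (420x560x3 uint8, red, green, blue), "z_map" (420x560 float32, mm along the optical axis (not along the pixel's ray), 0 where there is no reading), "fovy" (degrees; the focal length in pixels is half the picture's height over the tangent of half this angle, whatever the lens; pixels are square), "cx", "cy" (the principal point, pixels), "R" (3x3) and "t" (3): a world point X has camera coordinates R X + t. Camera axes: x right, y down, z forward; pixel columns grow to the right and rows downward; lengths in mm; the calibration is good to about 2 mm. The wrist camera is an equidistant fisheye: a pixel r from the principal point sees the ray r / f radians off the axis. A picture is of the moment at which its call begins.
- env.job_done(): hands the job in; it is judged then, once.
The state is a dict: "t": time; "joints": joint angles; "qvel": joint speeds; "tau": joint torques, N m; "eef_pos": TCP position; "tcp_rot": TCP orientation; "ft_force": force on the tool from outside, world axes, zero at the start; "moment": the same for the moment, N m; "opening": opening from 0.0 (shut) to 1.0 (fully open); "grip_force": force on a finger pad.
Only numpy, scipy, OpenCV 4.12 (cv2) and the standard library are available. Lean on these libraries where they do the work, as an engineer would, in place of code of your own. Each camera call takes 0.05 s, during which the arm holds its last target. There are 200 camera calls.

### The job

The circuit board on the repair stand is to be probed upright. While its hinged frame still leans back on its rest posts, flip the kickstand at the frame's side down over centre until it is fully home; only then swing the frame up by the carrying bar on top until the frame stands upright, and finish still holding it there steadily with the gripper, because it tips back if let go. Leave the other things on the bench where they are.

Things in the scene. Friction and masses are not known exactly. Their poses are not given: they have to be found in the camera images.
- stand: Repair stand fixed to the bench (place and yaw differ each time): base plate 150 x 190 x 12 mm. Origin on the bench plane under the frame's hinge; z up, +x the way the frame leans (away from the robot, within 0.35 rad), +y away from the kickstand. Hinge axis along y at x 0, z 30 mm. Plate spans x -40 to 110 mm; two rest posts, 120 mm high, at x 58, y +-70 mm.
- frame (a joint): Hinge of the frame (rad): aluminium rectangle 152 x 172 mm with a green board, black finned heat sink on its back, 0.6 to 1.1 kg. 0 = leaning back 0.40 rad on the rest posts (start); 0.40 = upright; 0.52 = forward stop. Grows as the top swings towards the robot (stand -x). Hardly any friction: the heat sink tips it back when let go, even from upright.
- frame_bar (a point): Middle of the carrying bar on top of the frame: round steel bar 14 mm thick, 116 mm long, along stand y, on 10 mm posts 50 mm either side of the middle; 27 mm free below it, then the 12 mm thick top rail. 205 mm from the hinge axis; in the stand's frame at (80, 0, 219) mm at the start, (0, 0, 235) mm when upright. Its z axis points from hinge to bar.
- kickstand (a joint): Angle of the kickstand about its hub (rad). 0 = folded: sticks out sideways and a little up; 1.71 = fully home, pointing down, against its stop. An over-centre spring drives it away from the middle (0.85): below that it springs back up, above it snaps down by itself. About 2 N near its end starts it.
- kickstand_hub (a point): Pivot of the kickstand, on a stub at the frame's -y side; in the stand's frame at (22, -100, 129) mm while the frame rests. The kickstand is a straight round steel rod 12 mm thick.
- kickstand_foot (a point): Centre of the round rubber foot (18 mm thick) at the kickstand's end, 122 mm from the hub. In the stand's frame, frame at rest: (41, -212, 173) mm folded, (-45, -131, 32) mm fully home; between them it runs on a plane arc about the hub (down and towards the robot).
- tape_roll: Bystander: paper-white tape roll lying flat, 68 mm across, 24 mm high, to the stand's +y side. Origin at the centre of its underside. Leave it.
- screwdriver: Bystander: screwdriver 150 mm long lying in front of the stand (robot side), along y roughly. Leave it.
- module: Bystander: small black module with a green board on top, 50 by 60 by 29 mm, behind the kickstand's side of the stand. Origin at the centre of its underside. Leave it.
- solder_spool: Bystander: metal spool 54 mm across, 40 mm high, far left or right. Leave it.
- parts_bin: Bystander: blue open bin 120 by 100 by 50 mm, left. Leave it.
- multimeter: Bystander: black hand meter lying flat, 150 by 78 by 42 mm, right. Leave it.
- flux_bottle: Bystander: white bottle 44 mm across, 90 mm high, far right or left. Leave it.

How it is judged (in metres and radians):
On the way, in this order (a step that is already met when the one before it is completed fails the run):
1. kickstand snapped fully home while the frame rests on its posts (value of joint kickstand above 1.6 rad and value of joint frame below 0.1 rad), for 0.2 s.
2. frame upright, held by the gripper (angle between frame_bar's own z axis and vertical below 0.07 rad and contact force between the fingers and stand above 0.1 N), for 0.3 s.
At the end, for the whole second after the job is handed in: The kickstand is home (joint above 1.6), the frame stands within 0.07 rad (4 degrees) of upright, does not swing (below 0.08 rad/s), and the gripper's fingers still bear on it with more than 0.1 N (all of step 2 and value of joint kickstand above 1.6 rad and velocity of joint frame between -0.08 and 0.08 rad/s); the arm keeps its last pose, push and grip.
It fails at once if the frame is raised off its rest while the kickstand is not yet home (value of joint frame above 0.2 rad and value of joint kickstand below 1.3 rad).
It fails at once if a bystander on the bench is pushed more than 30 mm away (distance of any of tape_roll, screwdriver, module, solder_spool, parts_bin, multimeter, flux_bottle from where it was at the start of the episode above 0.03 m).
It also fails if it takes over 48 s, if anything falls off the work surface, if the arm or the gripper's body presses on something with over 40 N, if the wrist force passes 120 N, or if a joint passes its speed limit or range.

## Working session

There is one attempt and no reset: what is moved stays moved. The work goes in short steps, Python scripts to look and compute and a tool call to move; the robot and the scene stay as the last step left them, time stands still between calls to the robot, and variables do not carry over. Pictures are saved under pics/ and viewed, at most 10 in all, crops included, and the job is handed in when it is done.

Besides the shell and the picture viewer there is one more tool, called after "Call:" as name(argument=value, ...), one argument or row to a line, values as JSON. send_rows: Moves the arm, as the interface text tells. Shift numbers are shares of 60 mm and turn numbers shares of 10 degrees, none past 1 either way. Its arguments: {"type":"object","properties":{"series":{"type":"string"},"fingers":{"type":"number"}},"required":["series"]}

```bash
mkdir -p pics; cat > h.py <<'E'
import numpy as np, cv2
from scipy.spatial.transform import Rotation as Ro
from cell import env
def cam(n):
    c=env.read_camera(n); c['f']=210/np.tan(np.radians(c['fovy']/2)); return c
def cloud(c):
    z=c['z_map']; v,u=np.mgrid[0:420,0:560]
    P=np.stack([(u-c['cx'])/c['f']*z,(v-c['cy'])/c['f']*z,z],-1)
    return (P-c['t'])@c['R']   # R^T (P-t)
def save(c,n): cv2.imwrite('pics/'+n,c['color'][:,:,::-1])
E
python3 - <<'E'
from h import *
s=env.state(); print(s)
a=cam('top');b=cam('scene')
np.savez('c.npz',top=a['color'],scene=b['color'],Pt=cloud(a),Ps=cloud(b))
cv2.imwrite('pics/a.png',np.vstack([a['color'][60:360],b['color'][60:360]])[:,:,::-1])
for c in (a,b): print(c['fovy'],c['cx'],c['cy'],-c['R'].T@c['t'],(c['z_map']==0).mean())
E
```

```text
{'t': 0.0, 'joints': array([ 1.00937525e+00,  4.91572835e-01,  1.55945927e+00, -1.47188104e-05,
        1.09169600e+00, -1.05557166e-01]), 'qvel': array([-4.63027896e-04, -5.87124968e-04, -1.22406353e-03, -9.60932412e-05,
       -5.90944011e-04, -4.32482530e-04]), 'tau': array([-2.15318018e-03, -6.12651801e+01, -2.58168465e+01,  6.90784841e-02,
        4.83456301e-02, -1.70882927e-04]), 'eef_pos': array([275.02090308, 561.05988918, 291.6500694 ]), 'tcp_rot': array([-3.14046215e+00, -1.06651201e-04,  2.68573548e+00]), 'ft_force': array([-0.33847748, -0.86021197, -0.09244618]), 'moment': array([-4.67029229e-02,  7.63916436e-04,  4.09653037e-05]), 'grip_force': 0.0, 'opening': 1.0020031031504444}
51.12366655223866 274.94455740972904 212.16901596293084 [ 3.71548777e+02 -2.47373222e-02  1.29087397e+03] 0.004081632653061225
50.70244637657912 283.7281083560204 205.51132919647029 [1198.44207864  480.50891882 1429.00936995] 0.0039115646258503405
```

View pics/a.png

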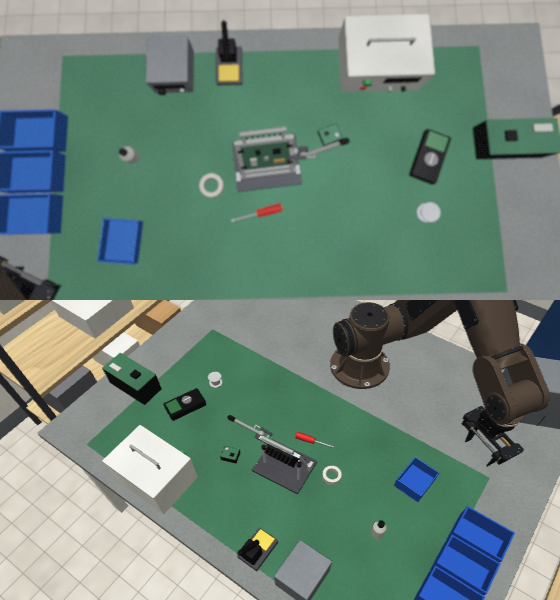

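The top view shows the stand at about pixels (235–300, 130–190) in the crop. The bar is at about (265, 133) and the kickstand foot at about (345, 142), pointing right (-y). Next I'll measure these from depth.

```bash
python3 - <<'E'
from h import *
d=np.load('c.npz');
for nm,P,img in (('top',d['Pt'],d['top']),('scene',d['Ps'],d['scene'])):
    X,Y,Z=P[...,0],P[...,1],P[...,2]
    reg=(X>380)&(X<750)&(Y>-260)&(Y<160)
    m=reg&(Z>205)&(Z<240); p=P[m]; print(nm,'bar',m.sum(),p.mean(0),p.min(0),p.max(0))
    if m.sum()>5:
        c,sv,V=np.linalg.svd(p-p.mean(0)); print('dir',V[0],sv)
    m=reg&(Z>120)&(Z<200)&(img.max(-1)<60)&(Y<-80); p=P[m]; print('foot',m.sum(), p.mean(0) if m.sum() else 0,p.max(0) if m.sum() else 0)
    m=reg&(Z>9)&(Z<17)&(img[...,1]<img[...,0]*1.2+5); p=P[m]
    r=cv2.minAreaRect(p[:,:2].astype(np.float32)); print('plate',m.sum(),r,p[:,2].mean())
    t=reg&(Z<5)&(Z>-50);print('bench z',Z[t].mean())
t=d['top'];cv2.imwrite('pics/b.png',cv2.resize(t[160:270,190:370],None,fx=4,fy=4,interpolation=cv2.INTER_CUBIC)[:,:,::-1])
E
```

```text
top bar 281 [618.68803727  26.96454464 223.56145889] [603.80090122 -30.38456073 205.49383335] [631.40141141  84.59040906 231.23651845]
dir [-9.50758054e-02  9.95470030e-01  1.04623611e-04] [588.87204863  87.50176918  52.4066811 ]
foot 38 [ 600.84624725 -182.03734582  179.05123418] [ 607.15169859 -171.0468231   185.88049137]
plate 853 ((537.2504272460938, -18.342849731445312), (230.0885772705078, 354.6458435058594), 5.643243789672852) 12.725123695005736
bench z 0.869032620836529
scene bar 156 [623.62777548  27.54600583 223.21413441] [609.52000922 -32.68580104 210.92251377] [635.34281694  83.56201396 231.94306119]
dir [-0.09378647  0.99558256  0.00441105] [423.41072853  50.58909168  41.58875182]
foot 33 [ 604.39804333 -180.42267415  176.34054794] [ 610.76138421 -170.42890315  184.43811372]
plate 989 ((546.5994262695312, -21.7706298828125), (233.53192138671875, 361.3027038574219), 8.093892097473145) 12.376067346292462
bench z 0.011391775715278121
```

View pics/b.png

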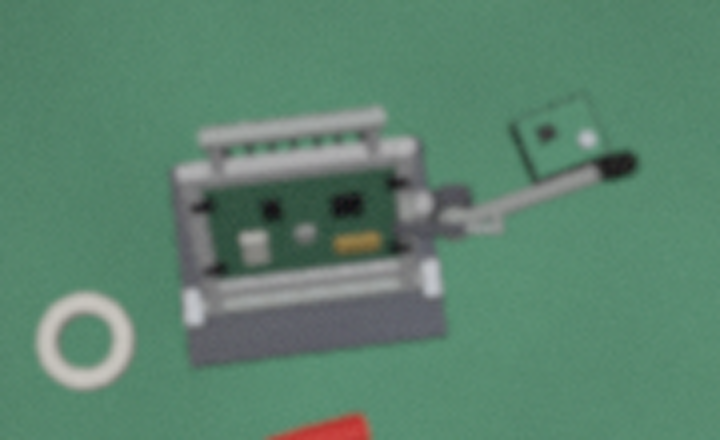

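The crop shows the bar at about (290, 125), the foot at about (620, 163) with the module behind it, and the tape at bottom left. The bar direction gives a stand yaw of about 0.095. The predicted foot position, (602, -188), agrees with the measured (602, -181). I'll start by turning, raising and traversing.

```bash
cat >> h.py <<'E'
PSI=0.0945; BAR=np.array([621.,27.3])
Rs=np.array([[np.cos(PSI),-np.sin(PSI),0],[np.sin(PSI),np.cos(PSI),0],[0,0,1]])
O=np.r_[BAR,0]-Rs@[80,0,0]
R0=np.column_stack([Rs[:,1],Rs[:,0],[0,0,-1]])   # tool down: x=stand y, y=stand x
def w(p): return O+Rs@np.asarray(p,float)
def go(p,R=R0):
    s=env.state(); Rc=Ro.from_euler('xyz',s['tcp_rot']).as_matrix()
    print('shift/60',np.round(Rc.T@(np.asarray(p)-s['eef_pos'])/60,2),'turn/10deg',np.round(np.degrees(Ro.from_matrix(Rc.T@R).as_rotvec())/10,2))
HUB=np.array([22,-100,129.]);u0=np.array([41,-212,173])-HUB;u1=np.array([-45,-131,32])-HUB
u0=u0/np.linalg.norm(u0);e=u1-u0*(u0@u1);e/=np.linalg.norm(e)
def arc(a,r=118): return HUB+r*(np.cos(a)*u0+np.sin(a)*e)
E
python3 - <<'E'
from h import *
print(O); go(env.state()['eef_pos'])
s=env.state()['eef_pos']; t=w(arc(0)+[0,0,9+30+78]); print('target',t,'in R0 axes',R0.T@(t-s)/60)
for a in (0,.2,.4,.6,.8,.95,1.1,1.25,1.4): print(a,arc(a).round(1), (arc(a)-arc(0)).round(1))
E
```

```text
[541.35694425  19.75124709   0.        ]
shift/60 [0. 0. 0.] turn/10deg [-0.01  0.    5.85]
target [ 601.25281618 -183.99075919  288.61898488] in R0 axes [-12.87544965   4.2411352    0.05169302]
0 [  40.4 -208.5  171.6] [0. 0. 0.]
0.2 [  27.5 -215.4  153.1] [-12.9  -6.9 -18.5]
0.4 [  14.5 -217.7  133.7] [-25.9  -9.2 -38. ]
0.6 [   1.7 -215.3  114. ] [-38.7  -6.8 -57.6]
0.8 [ -10.3 -208.3   95. ] [-50.7   0.2 -76.6]
0.95 [ -18.5 -200.2   81.5] [-58.9   8.3 -90.1]
1.1 [ -25.7 -189.8   69.2] [ -66.1   18.7 -102.5]
1.25 [ -31.9 -177.5   58.1] [ -72.3   31.  -113.5]
1.4 [ -36.9 -163.3   48.7] [ -77.3   45.1 -122.9]
```

Call:
send_rows(
  fingers=0,
  series="0 0 -0.8 0 0 1; 0 0 -0.7 0 0 1; 0 0 0 0 0 1; 0 0 0 0 0 1; 0 0 0 0 0 1",
)

```text
t: 0.72
eef_pos: [275.0, 561.1, 382.0]
tcp_rot: [-3.141, 0.0, 1.807]
ft_force: [0.3, 0.6, 0.5]
opening: 0.532
grip_force: 0.0
```

Call:
send_rows(
  series="0 0 0 0 0 0.82; -0.9 0.3 0 0 0 0; -0.9 0.3 0 0 0 0; -0.9 0.3 0 0 0 0; -0.9 0.3 0 0 0 0",
)

```text
t: 1.35
eef_pos: [368.5, 351.7, 382.1]
tcp_rot: [-3.141, 0.0, 1.67]
ft_force: [0.5, -0.3, 0.5]
opening: 0.023
grip_force: 0.0
```

Call:
send_rows(
  series="-0.9 0.3 0 0 0 0; -0.9 0.3 0 0 0 0; -0.9 0.3 0 0 0 0; -0.9 0.3 0 0 0 0; -0.9 0.3 0 0 0 0",
)

```text
t: 1.98
eef_pos: [484.8, 91.8, 382.2]
tcp_rot: [-3.142, -0.0, 1.67]
ft_force: [0.8, 0.8, 0.0]
opening: 0.01
grip_force: 0.0
```

Call:
send_rows(
  series="-0.9 0.3 0 0 0 0; -0.9 0.3 0 0 0 0; -0.9 0.3 0 0 0 0; -0.9 0.3 0 0 0 0; 0 0 0 0 0 0",
)

```text
t: 2.6
eef_pos: [578.3, -117.3, 381.0]
tcp_rot: [-3.14, -0.0, 1.666]
ft_force: [-0.3, 0.3, -0.2]
opening: 0.005
grip_force: 0.0
```

```bash
python3 - <<'E'
from h import *
go(w(arc(0)+[0,0,9+30+78])); print(env.state()['eef_pos'],env.state()['joints'],env.state()['ft_force'])
E
```

```text
shift/60 [-1.14  0.28  1.54] turn/10deg [-0.01 -0.    0.01]
[ 578.25683328 -117.31359411  381.00652653] [-3.11999569e-01  3.65449321e-01  1.52343163e+00 -2.53810735e-04
  1.25403436e+00 -4.07551298e-01] [-0.25203418  0.29035819 -0.22261138]
```

Call:
send_rows(
  series="-0.57 0.17 0 0 0 0; -0.57 0.17 0 0 0 0; 0 0 0.77 0 0 0; 0 0 0.77 0 0 0; 0 0 0 0 0 0",
)

```text
t: 3.22
eef_pos: [603.6, -179.1, 287.2]
tcp_rot: [-3.136, -0.003, 1.671]
ft_force: [0.6, 0.0, 0.3]
opening: 0.007
grip_force: 0.0
```

```bash
python3 - <<'E'
from h import *
c=cam('scene'); P=cloud(c)
m=(P[...,2]>100)&(P[...,2]<200)&(c['color'].max(-1)<60)&(P[...,0]>560)&(P[...,0]<650)&(P[...,1]<-130)&(P[...,1]>-230); print(P[m].mean(0) if m.any() else 0)
a=c['color'][120:300,200:350]; b=cam('wrist')['color']
cv2.imwrite('pics/c.png',np.hstack([cv2.resize(a,(350,420)),b[:,100:500]])[:,:,::-1]); go(w(arc(0)+[4,0,9+78]))
E
```

```text
[ 603.77465386 -181.39432898  175.00453543]
shift/60 [-0.06 -0.    0.54] turn/10deg [0.01 0.   0.03]
```

View pics/c.png

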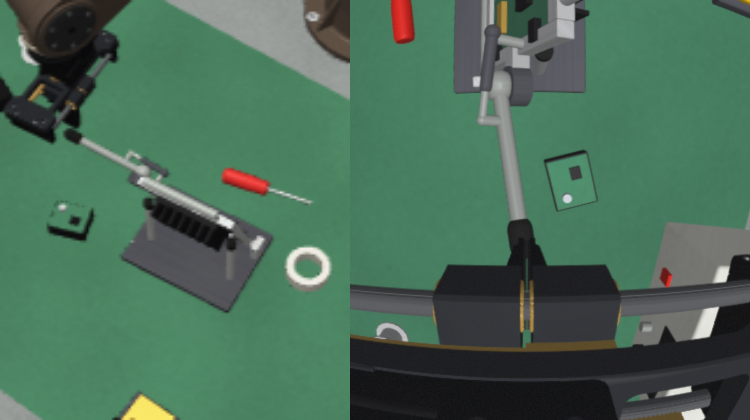

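The wrist view shows the closed fingertips at about (525, 245), right over the black foot at (520, 235), so they are aligned. I'll go down to contact and then follow the arc.

Call:
send_rows(
  series="-0.03 0 0.27 0 0 0; -0.03 0 0.27 0 0 0; -0.06 -0.1 0.16 0 0 0; -0.06 -0.11 0.16 0 0 0; 0 0 0 0 0 0",
)

```text
t: 3.95
eef_pos: [592.5, -192.6, 237.6]
tcp_rot: [-3.141, -0.001, 1.669]
ft_force: [0.2, 1.0, 0.1]
opening: 0.004
grip_force: 0.4
```

Call:
send_rows(
  series="-0.02 -0.1 0.16 0 0 0; -0.02 -0.11 0.16 0 0 0; 0.02 -0.1 0.17 0 0 0; 0.02 -0.11 0.17 0 0 0; 0 0 0 0 0 0",
)

```text
t: 4.58
eef_pos: [567.3, -194.4, 197.7]
tcp_rot: [-3.14, -0.001, 1.67]
ft_force: [0.4, -0.3, -0.3]
opening: 0.002
grip_force: 0.0
```

```bash
python3 - <<'E'
from h import *
c=cam('scene'); a=c['color'][140:260,200:320]; b=cam('wrist')['color']
cv2.imwrite('pics/d.png',np.hstack([cv2.resize(a,(350,420)),b[:,100:500]])[:,:,::-1])
E
```

```text
(no output)
```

View pics/d.png

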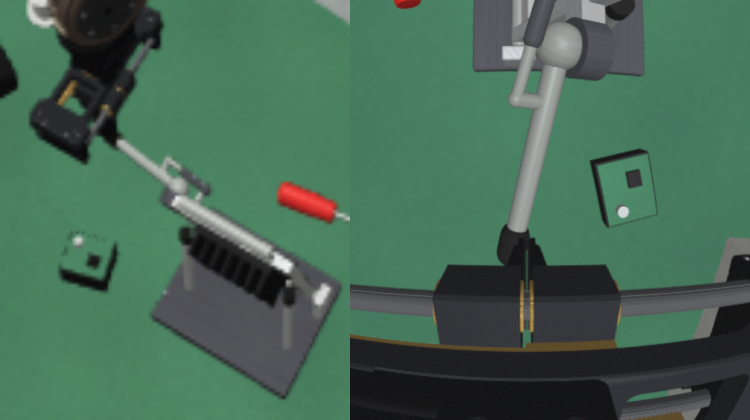

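The rod follows. The foot sits slightly to the -x side of the tips, at (512, 245) against (525, 250), so I'll continue with a little more -x.

Call:
send_rows(
  series="0.05 -0.15 0.16 0 0 0; 0.06 -0.13 0.16 0 0 0; 0.07 -0.09 0.12 0 0 0; 0.07 -0.08 0.12 0 0 0; 0.08 -0.07 0.1 0 0 0",
)

```text
t: 5.3
eef_pos: [534.7, -177.8, 158.5]
tcp_rot: [-3.142, -0.0, 1.67]
ft_force: [-0.4, -0.1, -0.3]
opening: 0.002
grip_force: 0.0
```

Call:
send_rows(
  series="0.09 -0.06 0.1 0 0 0; 0.1 -0.05 0.1 0 0 0; 0.1 -0.05 0.1 0 0 0; 0 0 0 0 0 0; 0 0 0 0 0 0",
)

```text
t: 5.92
eef_pos: [524.0, -161.8, 141.2]
tcp_rot: [3.141, 0.0, 1.67]
ft_force: [0.5, 0.1, 0.5]
opening: 0.004
grip_force: 0.0
```

```bash
python3 - <<'E'
from h import *
c=cam('scene'); a=c['color'][140:260,200:320]; b=cam('wrist')['color']
cv2.imwrite('pics/e.png',np.hstack([cv2.resize(a,(350,420)),b[:,100:500]])[:,:,::-1])
E
```

```text
(no output)
```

View pics/e.png

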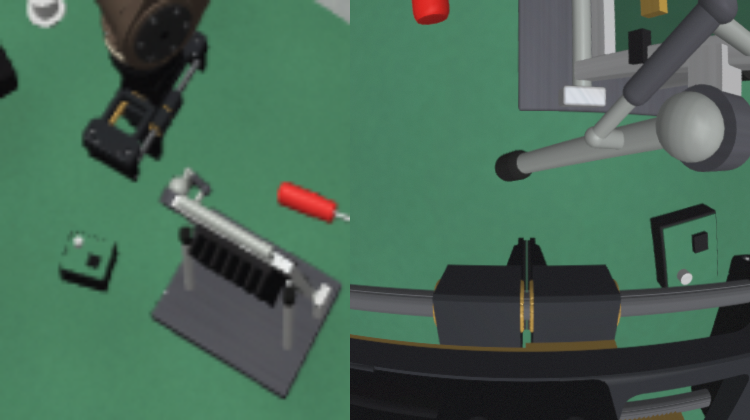

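The kickstand has snapped home: the foot is now at (512, 165), well ahead of the fingertips. I'll retreat up, open and tilt for the bar.

Call:
send_rows(
  series="-0.4 0 -0.6 0 0 0; 0 0 -0.9 0 0 0; 0 0 -0.9 0 0 0; 0 0 -0.9 0 0 0; 0 0 -0.9 0 0 0",
  fingers=1,
)

```text
t: 6.65
eef_pos: [525.8, -185.6, 395.2]
tcp_rot: [3.141, 0.0, 1.67]
ft_force: [0.6, -0.8, -0.2]
opening: 0.474
grip_force: 0.0
```

Call:
send_rows(
  series="0 0 0 1 0 0; 0 0 0 1 0 0; 0 0 0 0.29 0 0; 0 0 0 0 0 0; 0 0 0 0 0 0",
)

```text
t: 7.28
eef_pos: [526.0, -185.7, 393.2]
tcp_rot: [-2.743, 0.0, 1.67]
ft_force: [-0.5, 0.7, -0.3]
opening: 0.979
grip_force: 0.0
```

```bash
cat >> h.py <<'E'
def RT(th): # tool aligned with frame leaning back th
    return Rs@Ro.from_euler('y',th).as_matrix()@Rs.T@R0
def bar(th,d=0): return w([(205+d)*np.sin(th),0,30+(205+d)*np.cos(th)])
E
python3 - <<'E'
from h import *
go(bar(.4,119),RT(.4)); print(env.state()['eef_pos'],env.state()['ft_force'],env.state()['opening'])
c=cam('top'); P=cloud(c)
X,Y,Z=P[...,0],P[...,1],P[...,2]
m=(X>560)&(X<680)&(Y>-60)&(Y<110)&(Z>212)&(Z<240); p=P[m]; print('bar',m.sum(),p.mean(0),p.min(0),p.max(0))
m=(c['color'].max(-1)<65)&(X>440)&(X<530)&(Y<-80)&(Y>-180); print('foot',m.sum(),P[m].mean(0) if m.any() else 0,'exp',w([-45,-131,32]))
E
```

```text
shift/60 [ 3.37  2.9  -0.05] turn/10deg [0.01 0.01 0.02]
[ 525.96431637 -185.67029482  393.19533758] [-0.47499488  0.70349545 -0.34708357] 0.978620777871093
bar 265 [619.11732458  26.66795756 224.46415298] [607.88715916 -30.39677771 213.64870568] [631.73145526  84.68643997 231.84657448]
foot 248 [ 506.77063771 -123.91645958  652.79573091] exp [ 508.91880827 -114.91043021   32.        ]
```

Call:
send_rows(
  series="0.84 0.72 -0.1 0 0 0; 0.84 0.72 0 0 0 0; 0.84 0.72 0 0 0 0; 0.84 0.73 0.05 0 0 0; 0 0 0 0 0 0",
)

```text
t: 7.95
eef_pos: [658.4, 20.9, 330.3]
tcp_rot: [-2.74, -0.001, 1.674]
ft_force: [-0.0, 0.0, 0.3]
opening: 1.001
grip_force: 0.0
```

```bash
python3 - <<'E'
from h import *
go(bar(.4,59),RT(.4)); b=cam('wrist')
c=cam('top');a=c['color'][160:260,230:350]
cv2.imwrite('pics/f.png',np.hstack([cv2.resize(a,(350,420)),b['color'][:,80:500]])[:,:,::-1])
E
```

```text
shift/60 [0.17 0.16 0.97] turn/10deg [-0.01  0.01  0.05]
```

View pics/f.png

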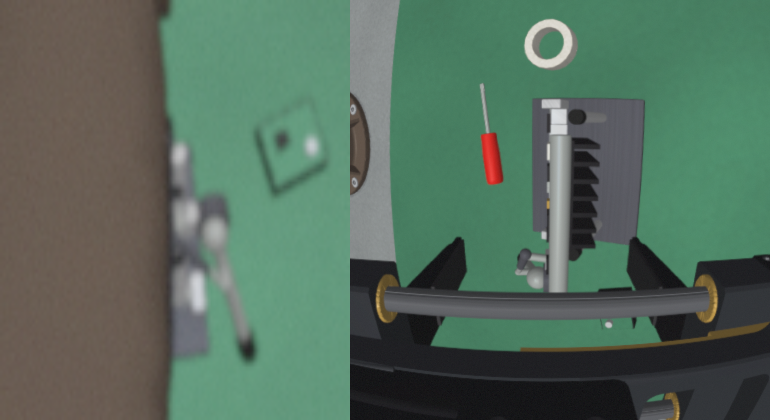

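The top view shows the kickstand foot at (247, 345) in the crop, with y ≈ -114 as expected for home. In the wrist view the bar runs vertically at column 560 and the fingers are centred at 546, which fits the remaining 10 mm shift. I'll approach and grip.

Call:
send_rows(
  series="0.17 0.16 0 0 0 0.05; 0 0 0.35 0 0 0; 0 0 0.35 0 0 0; 0 0 0.26 0 0 0; 0 0 0 0 0 0",
)

```text
t: 8.68
eef_pos: [642.9, 26.1, 275.2]
tcp_rot: [-2.741, 0.003, 1.661]
ft_force: [0.4, 0.6, 0.4]
opening: 1.0
grip_force: 0.0
```

Call:
send_rows(
  fingers=0,
  series="0 0 0 0 0 0; 0 0 0 0 0 0; 0 0 0 0 0 0; 0 0 0 0 0 0; 0 0 0 0 0 0",
)

```text
t: 9.3
eef_pos: [643.2, 26.6, 275.5]
tcp_rot: [-2.742, 0.003, 1.662]
ft_force: [-0.1, 0.5, 0.4]
opening: 0.532
grip_force: 0.0
```

Call:
send_rows(
  series="0 0 0 0 0 0; 0 0 0 0 0 0; 0 0 0 0 0 0; 0 0 0 0 0 0; 0 0 0 0 0 0",
)

```text
t: 9.93
eef_pos: [643.3, 26.5, 275.5]
tcp_rot: [-2.742, 0.003, 1.662]
ft_force: [1.2, -0.3, -1.1]
opening: 0.139
grip_force: 30.0
```

```bash
python3 - <<'E'
from h import *
print(env.state())
for th in (.4,.3,.2,.1,0): go(bar(th,59),RT(th))
E
```

```text
{'t': 9.925, 'joints': array([-0.04443949,  0.65716929,  1.33332907, -0.05564695,  1.54660311,
       -0.12250302]), 'qvel': array([-0.00018518, -0.00104939, -0.0017266 , -0.00096795, -0.00124963,
       -0.00201047]), 'tau': array([-9.00719315e-02, -7.20479465e+01, -2.52141988e+01, -1.20577142e-01,
        1.62577059e+00,  4.53744899e-02]), 'eef_pos': array([643.32055171,  26.5452109 , 275.45265744]), 'tcp_rot': array([-2.74244508,  0.00332661,  1.66202882]), 'ft_force': array([ 1.2355174 , -0.32818403, -1.14370225]), 'moment': array([ 0.05534147, -0.50665607,  0.1201637 ]), 'grip_force': 29.997508227825165, 'opening': 0.13859724329982248}
shift/60 [0.05 0.02 0.03] turn/10deg [ 0.    0.01 -0.02]
shift/60 [ 0.05 -0.41  0.05] turn/10deg [-0.57  0.01 -0.02]
shift/60 [ 0.04 -0.85  0.12] turn/10deg [-1.14  0.01 -0.02]
shift/60 [ 0.04 -1.28  0.23] turn/10deg [-1.71  0.01 -0.02]
shift/60 [ 0.04 -1.69  0.38] turn/10deg [-2.29  0.02 -0.02]
```

Gripped (opening 13 mm, 30 N). Next I'll swing along the arc, 0.05 rad per row about the hinge.

Call:
send_rows(
  series="0 -0.1 0 -0.14 0 0; 0 -0.22 0.005 -0.29 0 0; 0 -0.22 0.005 -0.29 0 0; 0 -0.22 0.005 -0.29 0 0; 0 0 0 0 0 0",
)

```text
t: 10.55
eef_pos: [598.7, 22.3, 289.8]
tcp_rot: [-2.918, 0.004, 1.662]
ft_force: [-0.1, -2.0, -5.5]
opening: 0.136
grip_force: 30.0
```

```bash
python3 - <<'E'
from h import *
s=env.state();print(s['eef_pos'],s['ft_force'],s['moment'],s['grip_force'],s['opening'])
go(bar(0,59),RT(0))
E
```

```text
[598.700891    22.30018382 289.79305755] [-0.0610067  -1.98546391 -5.48221494] [-0.39560252 -0.25663028  0.12441761] 29.997032582759857 0.13614679284589784
shift/60 [ 0.04 -0.95  0.14] turn/10deg [-1.28  0.02 -0.02]
```

Call:
send_rows(
  series="0 -0.24 0.006 -0.32 0 0; 0 -0.24 0.006 -0.32 0 0; 0 -0.24 0.006 -0.32 0 0; 0 -0.24 0.006 -0.32 0 0; 0 0 0 0 0 0",
)

```text
t: 11.18
eef_pos: [542.1, 16.9, 296.2]
tcp_rot: [-3.141, 0.004, 1.662]
ft_force: [1.5, -3.9, -4.2]
opening: 0.141
grip_force: 30.0
```

Call:
send_rows(
  series="0 0 0 0 0 0; 0 0 0 0 0 0; 0 0 0 0 0 0; 0 0 0 0 0 0; 0 0 0 0 0 0",
)

```text
t: 11.8
eef_pos: [543.5, 17.0, 296.2]
tcp_rot: [-3.141, 0.004, 1.662]
ft_force: [-0.3, -4.9, -1.3]
opening: 0.137
grip_force: 30.0
```

```bash
python3 - <<'E'
from h import *
s=env.state();print(s['eef_pos'],s['ft_force'],s['moment'],s['grip_force'],s['qvel'])
go(bar(0,59),RT(0))
b=cam('scene');a=b['color'][120:280,180:360];t=cam('top')['color'][150:270,220:355]
P=cloud(b);X,Y,Z=P[...,0],P[...,1],P[...,2]
m=(X>480)&(X<620)&(Y>-40)&(Y<100)&(Z>195)&(Z<245)
Q=(P-O)@Rs; q=Q[m]; print(m.sum(),np.percentile(q,[2,25,50,75,98],axis=0).round(1))
cv2.imwrite('pics/g.png',np.hstack([cv2.resize(a,(400,356)),cv2.resize(t,(400,356))])[:,:,::-1])
E
```

```text
[543.45212452  17.01950901 296.16243662] [-0.28415458 -4.87137678 -1.31368173] [-1.03956046  0.19018234  0.03921612] 29.995319545269012 [ 0.00058333  0.00148845  0.00272779 -0.0004889   0.00077332  0.00014365]
shift/60 [ 0.05 -0.03  0.04] turn/10deg [-0.    0.02 -0.02]
187 [[ -2.2 -42.9 196.9]
 [  2.3  12.1 201.4]
 [  6.1  30.  213.6]
 [  8.7  50.2 238.9]
 [ 16.6  71.8 243.7]]
```

View pics/g.png

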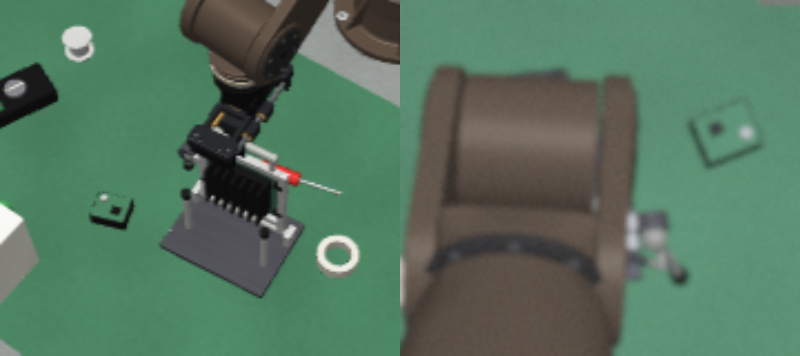

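The scene view shows the frame upright, held by the gripper, with no bystander moved. I'll make a 2 mm correction, settle and hand in.

Call:
send_rows(
  series="0 -0.03 0 0 0 0; 0 0 0 0 0 0; 0 0 0 0 0 0; 0 0 0 0 0 0; 0 0 0 0 0 0",
)

```text
t: 12.52
eef_pos: [541.7, 16.8, 296.2]
tcp_rot: [-3.141, 0.004, 1.662]
ft_force: [0.8, -6.2, -2.0]
opening: 0.137
grip_force: 30.0
```

```bash
python3 - <<'E'
from h import *
s=env.state();print(s['eef_pos'],s['ft_force'],s['grip_force'],abs(s['qvel']).max())
print(env.job_done())
E
```

```text
[541.74090731  16.82327849 296.17687513] [ 0.84910341 -6.22237434 -2.04480094] 29.99515324831009 0.0014878578030204967
the job is handed in; nothing more can be done
None
```

I flipped the kickstand home with the frame at rest, then swung the frame up to within about 0.02 rad of upright by my measurements, and handed the job in at about 12.5 s with the gripper still holding the bar steadily (30 N); the hand-in returned no verdict.

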